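# Cull the snapped magnet and open the push-and-turn jar

## Task

We are putting the whiteboard magnets back into their child-safe jar. Sort out the snapped, short magnet first: put it in the grey scrap dish and leave the three whole magnets standing on the blue mat. Then press the jar's white safety cap down, twist it anticlockwise until it is free, lift it off and finish while still holding it level, straight over the jar's mouth, about 8 cm above where it sat; do not put it down or let go.

Things in the scene. Friction and masses are not known exactly. Their poses are not given: they have to be found in the camera images.
- magnet_short: the odd magnet: a green upright cylinder 18 mm in diameter snapped off at 19 mm height (the others are 36 mm), jagged top, steel foot, 12 g. Origin at the centre of its underside, z up along its axis. It stands on the mat in a row with the others, about 50 mm between centres along the mat's y; which place it has varies.
- magnet_a: a whole magnet: green upright cylinder 18 mm in diameter, 36 mm tall, with a white band; steel foot; 18 g, loose. Origin at the centre of its underside. Must stay standing where it is.
- magnet_b: a whole magnet, same as magnet_a.
- magnet_c: a whole magnet, same as magnet_a.
- mat: blue felt mat, 80 mm (x) by 210 mm (y), 3 mm thick, fixed. Origin at the centre of its underside. The four magnets stand in one row along its y axis, near its middle line, so grip a magnet with the fingers on its +x and -x sides (mat axes).
- dish: square open grey scrap dish, fixed; 125 x 125 mm outside, 24 mm high, walls and floor 4 mm thick. Origin at the centre of its underside; x and y along its sides. It and the jar may have swapped places.
- jar: amber jar, 62 mm in diameter, on a round black weighted foot 86 mm in diameter; fixed, cannot turn or slip. Origin at the centre of the foot's underside on the table, z up along the jar's axis. Jar shoulder at 88 mm, neck top at 108 mm. A sprung white seal ring in the mouth pushes the cap up.
- cap: white round cap, 52 mm in diameter, 34 mm tall, about 35 g, loose; two red arrows on top show the anticlockwise turn (seen from above). Round: grip it at any yaw. Origin at the centre of its lower rim, 94 mm above the jar's origin while closed (top 128 mm above the table); z up. A spring in the jar pushes it up: about 6 N to start it down, plus 0.7 N per mm; hard stop 8 mm down.
- jar_mouth (a point): centre of the jar's neck top, 108 mm up the jar's axis. Two lips outside the neck trap two lugs inside the cap: it cannot be pulled off or turned unless pressed 4 mm or more (5 to 7 is good). Turn it anticlockwise, pressed for the first 50 degrees; from 55 to 125 degrees it lifts straight off (aim for 80) and clears the jar after 26 mm. Clockwise is blocked.
Things that resemble listed ones, but are neither listed nor needed, are in the scene too. What is shaped like the cap but orange or purple is not meant.

How it is judged:
By the outcome, as a careful person would: the job done as asked, in the order asked, and still so for the second after the job is handed in, while the arm keeps its last pose, push and grip.
It also fails if it takes over 54 s, if anything falls off the work surface, if the arm or the gripper's body presses on something with over 40 N, if the wrist force passes 120 N, or if a joint passes its speed limit or range.

## Robot

A 6-joint arm with a two-finger parallel gripper is mounted at the origin on a cart in front of the work surface, level with it; the furniture and walls round the work are solid. World frame = base frame: x ahead of the robot, y to its left, z up, the work surface at z = 0. Lengths are in m, angles in rad, forces in N, time in s.
With the tool pointing down it reaches from about 0.35 to 1 m from the base axis. Payload 7.1 kg.
Tool frame: the origin (TCP) lies between the finger pads; the fingertips stand 25 mm ahead of it and the grasp point (between the pads) lies 6 mm ahead of it; z points along the fingers, y is the line along which they close (so a half turn about z gives the same grasp; the last joint's range is limited). The gripper opens to 85 mm and grips with 20 to 120 N. Pads are 22 mm wide; open, the fingers measure 114 mm over their backs; the gripper's body (76 mm by 85 mm) begins 54 mm behind the grasp point. The pads swing forward as they close: fully open they stand 13 mm farther back than shut.
Start: joints at [1.153, 0.423, 1.63, -0, 1.089, -0.019], TCP at [0.243, 0.576, 0.256] pointing down, gripper open.
Joint ranges: [-3, 3], [-0.9, 2.11], [0.09, 2.58], [-1.31, 4.45], [0.11, 2.69], [-2.54, 2.54]. Speed limits (rad/s): [2.39, 2.39, 3.01, 3.14, 3.14, 3.14].

## Interface

Orientations are given as a rotation vector (axis times angle).
In Python, from cell import ctrl gives the robot as it stands. The module is installed in compiled form; this text tells all that it offers.
- The arm moves only by the shell command python3 -m inch 'ROWS' [FORCE]. ROWS is JSON, a list of rows, each a list of 7 numbers: the turn, a rotation vector about the tool's x, y, z in units of 5 degrees (1.0 is 5 degrees), then the shift along the tool's x, y, z in units of 50 mm (1.0 is 50 mm), then the opening, from 0 (shut) to 1 (fully open). In form: [[rx, ry, rz, tx, ty, tz, grip], ...]. A call has 1 to 8 rows; each row is the pose to reach, as a shift and turn from the pose commanded when the call began, along the tool's axes at that moment; what a row does not reach only later rows make up. A row lasts 1/8 s, in which the tool goes at most 62.5 mm and 10.7 degrees, less where a joint would pass 70% of its speed; a pose out of reach is approached as far as the arm can. A call with a gripper value outside its range is refused whole. The fingers move at their own pace and stop on an object; FORCE is the grip in N (left out, the last holds). Time passes only in rows, so rows that repeat a pose let the fingers close. It gives the time, the measured TCP pose, the force, the opening and the grip force at its end, in the units of the state.
- ctrl.sense(): the state, without advancing time (a new reading comes with each control period).
- ctrl.snapshot(name): name is "scene" or "side" or "wrist"; returns the picture (384x512x3 uint8, red, green, blue); there is no depth.
- ctrl.calibration(name): a dict with "fx", "fy", "cx", "cy" (pixels), "distortion" ([k1, k2, p1, p2, k3] as OpenCV has them; the pictures are not rectified), "cam_to_world" (4x4, takes a point from camera to world coordinates); the wrist camera has in their place "hand_eye" (4x4, takes a point from camera to tool coordinates, whose origin is the TCP and whose axes are the flange's). Camera axes: x right, y down, z forward; pixel columns grow to the right and rows downward; lengths in m; the calibration is good to about 2 mm. A picture is of the moment at which its call begins: read the wrist's pose just before it. calibration takes no time and is no camera call.
- ctrl.hand_in(): hands the job in; it is judged then, once.
The state is a dict: "time_s": time; "joints": joint angles; "joint_vel": joint speeds; "joint_torque": joint torques, N m; "tool_pos": TCP position; "tcp_rot": TCP orientation; "ft_force": force on the tool from outside, world axes, zero at the start; "wrist_torque": the same for the moment, N m; "opening": opening from 0.0 (shut) to 1.0 (fully open); "gripper_force": force on a finger pad.
Only numpy, scipy, OpenCV 4.12 (cv2) and the standard library are available. Lean on these libraries where they do the work, as an engineer would, in place of code of your own. Each camera call takes 0.05 s, during which the arm holds its last target. There are 200 camera calls.

## Working session

There is one attempt and no reset: what is moved stays moved. The work goes in short steps, Python scripts to look and compute and a shell command to move; the robot and the scene stay as the last step left them, time stands still between calls to the robot, and variables do not carry over. Pictures are saved under pics/ and viewed, at most 10 in all, crops included, and the job is handed in when it is done.

```bash
mkdir -p pics; python3 - <<'E'
from cell import ctrl
import cv2,numpy as np
s=ctrl.sense(); print({k:np.round(s[k],3).tolist() for k in ('time_s','tool_pos','tcp_rot','opening','ft_force')})
for n in ("scene","side"):
    im=ctrl.snapshot(n); cv2.imwrite(f"pics/{n}0.png",im[:,:,::-1])
    c=ctrl.calibration(n); print(n,c['fx'],c['distortion'],np.round(c['cam_to_world'],3).tolist())
E
```

```text
{'time_s': 0.0, 'tool_pos': [0.242, 0.575, 0.256], 'tcp_rot': [-0.622, -3.079, 0.002], 'opening': 1.002, 'ft_force': [1.096, 0.583, 0.372]}
scene 467.36248944130676 [0.05446241 0.         0.         0.         0.        ] [[0.857, -0.211, 0.471, 0.072], [-0.516, -0.354, 0.78, -0.542], [0.002, -0.911, -0.412, 0.475], [0.0, 0.0, 0.0, 1.0]]
side 436.26915420933295 [0.00814318 0.         0.         0.         0.        ] [[0.981, -0.053, 0.185, 0.335], [-0.191, -0.399, 0.897, -0.664], [0.026, -0.915, -0.402, 0.468], [0.0, 0.0, 0.0, 1.0]]
```

View pics/scene0.png

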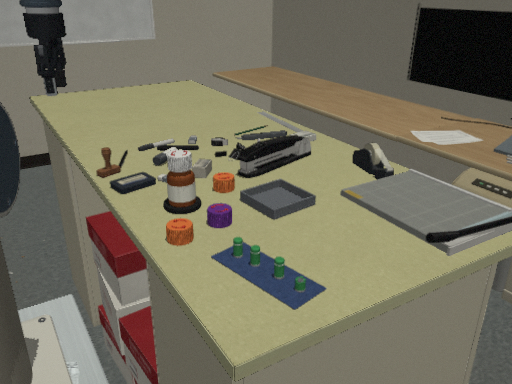

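View pics/side0.png

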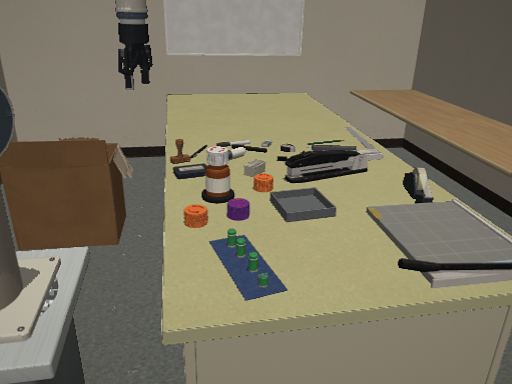

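The scene picture shows the short magnet at the near end of the mat, top about (300,279) and base (300,290). The jar's cap top is about (179,153), and the dish centre about (277,198). The side picture has the short magnet at (263,281), the cap at (217,151) and the dish at (302,203).

```bash
cat > h.py <<'E'
from cell import ctrl
import cv2,numpy as np
from scipy.spatial.transform import Rotation as R
def ray(c,uv,T):
    K=np.array([[c['fx'],0,c['cx']],[0,c['fy'],c['cy']],[0,0,1]])
    p=cv2.undistortPoints(np.array([[uv]],float),K,np.array(c['distortion']))[0,0]
    return T[:3,3],T[:3,:3]@np.array([p[0],p[1],1])
def pt(name,uv,z,T=None):
    c=ctrl.calibration(name)
    T=np.array(c['cam_to_world']) if T is None else T
    o,d=ray(c,uv,T); return np.round(o+d*(z-o[2])/d[2],4)
def toolT():
    s=ctrl.sense(); T=np.eye(4);T[:3,:3]=R.from_rotvec(s['tcp_rot']).as_matrix();T[:3,3]=s['tool_pos'];return T
def wrist(fn=None):
    T=toolT()@np.array(ctrl.calibration('wrist')['hand_eye']); im=ctrl.snapshot('wrist')
    if fn: cv2.imwrite(fn,im[:,:,::-1])
    return im,T
def togo(p):
    "world target of TCP -> tool shift in units"
    T=toolT(); return np.round(T[:3,:3].T@(np.array(p)-T[:3,3])/0.05,3)
E
python3 - <<'E'
from h import *
print(np.round(toolT(),3))
for n,L in (("scene",dict(short=((300,284),.0125),m1=((238,246),.021),m2=((255,255),.021),m3=((279,268),.021),dish=((277,198),.012),captop=((179,153),.128),foot=((183,205),.0),matA=((211,262),.003),matB=((236,243),.003),matC=((323,287),.003),matD=((300,302),.003))),
 ("side",dict(short=((263,281),.0125),m1=((232,238),.021),m2=((241,247),.021),m3=((253.5,262),.021),dish=((302,203),.012),captop=((217,151),.128),foot=((218,195),0),matA=((209,241),.003),matB=((242,235),.003),matC=((285,289),.003),matD=((248,297),.003)))):
  for k,(uv,z) in L.items(): print(n,k,pt(n,uv,z))
E
```

```text
[[-0.922  0.388 -0.001  0.242]
 [ 0.388  0.922 -0.001  0.576]
 [ 0.    -0.001 -1.     0.256]
 [ 0.     0.     0.     1.   ]]
scene short [ 0.4747 -0.0329  0.0125]
scene m1 [0.4391 0.1123 0.021 ]
scene m2 [0.4501 0.0696 0.021 ]
scene m3 [0.4639 0.0133 0.021 ]
scene dish [0.6291 0.2639 0.012 ]
scene captop [0.4343 0.3611 0.128 ]
scene foot [0.437  0.3642 0.    ]
scene matA [0.3839 0.115  0.003 ]
scene matB [0.4559 0.15   0.003 ]
scene matC [ 0.5111 -0.0489  0.003 ]
scene matD [ 0.4542 -0.0613  0.003 ]
side short [ 0.4725 -0.0374  0.0125]
side m1 [0.4363 0.1057 0.021 ]
side m2 [0.4492 0.0682 0.021 ]
side m3 [0.4641 0.012  0.021 ]
side dish [0.6306 0.266  0.012 ]
side captop [0.4311 0.3432 0.128 ]
side foot [ 0.4343  0.3672 -0.    ]
side matA [0.3914 0.1313 0.003 ]
side matB [0.4633 0.1463 0.003 ]
side matC [ 0.509  -0.0536  0.003 ]
side matD [ 0.4412 -0.0656  0.003 ]
```

```bash
T='[0,0,10.6,-9,-9.45,1,0.6]'; true; python3 -m inch '[[0,0,10.6,-9,-9.45,1,0.6],[0,0,10.6,-9,-9.45,1,0.6],[0,0,10.6,-9,-9.45,1,0.6],[0,0,10.6,-9,-9.45,1,0.6],[0,0,10.6,-9,-9.45,1,0.6],[0,0,10.6,-9,-9.45,1,0.6],[0,0,10.6,-9,-9.45,1,0.6],[0,0,10.6,-9,-9.45,1,0.6]]' 30
python3 - <<'E'
from h import *
print(np.round(toolT(),3),togo([.4736,-.035,.15]))
E
```

```text
time_s: 1.1
tool_pos: [0.4197, 0.1078, 0.218]
tcp_rot: [1.93, 2.478, 0.001]
ft_force: [1.4, 0.2, 0.5]
opening: 0.598
gripper_force: 0.0
[[-0.245  0.97   0.     0.42 ]
 [ 0.97   0.245  0.     0.108]
 [ 0.     0.    -1.     0.218]
 [ 0.     0.     0.     1.   ]] [-3.034  0.346  1.361]
```

```bash
python3 -m inch '[[0,0,0,-3.03,0.35,1.36,0.6],[0,0,0,-3.03,0.35,1.36,0.6],[0,0,0,-3.03,0.35,1.36,0.6],[0,0,0,-3.03,0.35,1.36,0.6],[0,0,0,-3.03,0.35,1.36,0.6]]'
python3 - <<'E'
from h import *
im,T=wrist('pics/w1.png'); np.save('w1.npy',T); print(np.round(toolT(),3)); print(np.round(ctrl.calibration('wrist')['hand_eye'],3))
E
```

```text
time_s: 1.72
tool_pos: [0.4729, -0.0327, 0.15]
tcp_rot: [-1.931, -2.477, 0.001]
ft_force: [0.9, -0.2, -0.8]
opening: 0.601
gripper_force: 0.0
[[-0.245  0.97  -0.     0.473]
 [ 0.97   0.245  0.    -0.032]
 [ 0.    -0.    -1.     0.15 ]
 [ 0.     0.     0.     1.   ]]
[[-0.    -0.953 -0.304  0.078]
 [ 1.    -0.     0.001 -0.001]
 [-0.001 -0.304  0.953 -0.117]
 [ 0.     0.     0.     1.   ]]
```

View pics/w1.png

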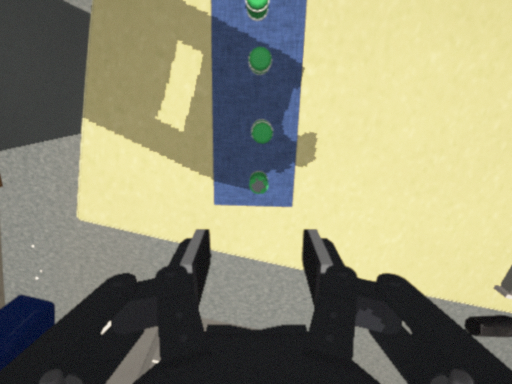

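The wrist picture shows the short magnet's top at (259,183), and the three whole ones at (262,131), (260,60) and (257,5).

```bash
python3 - <<'E'
from h import *
T=np.load('w1.npy')
for uv,z in (((259,183),.021),((262,131),.039),((260,60),.039),((257,5),.039),((253,206),.003)): print(pt('wrist',uv,z,T))
p=pt('wrist',(259,183),.021,T); print(togo([p[0],p[1],.021]))
E
```

```text
[ 0.4742 -0.0294  0.021 ]
[0.4643 0.0187 0.039 ]
[0.4497 0.0695 0.039 ]
[0.4385 0.1047 0.039 ]
[ 0.4759 -0.0596  0.003 ]
[0.049 0.038 2.586]
```

```bash
python3 -m inch '[[0,0,0,0.05,0.04,1,0.6],[0,0,0,0.05,0.04,1.9,0.6],[0,0,0,0.05,0.04,2.25,0.6],[0,0,0,0.05,0.04,2.38,0.6],[0,0,0,0.05,0.04,2.38,0.1],[0,0,0,0.05,0.04,2.38,0.1],[0,0,0,0.05,0.04,2.38,0.1],[0,0,0,0.05,0.04,2.38,0.1]]' 30
```

```text
time_s: 2.78
tool_pos: [0.4755, -0.03, 0.0324]
tcp_rot: [1.93, 2.476, 0.002]
ft_force: [-0.2, 1.3, 7.3]
opening: 0.196
gripper_force: 29.5
```

```bash
python3 -m inch '[[0,0,0,0,0,-1,0.1],[0,0,0,0,0,-2,0.1],[0,0,0,4.95,4.45,-2,0.1],[0,0,0,4.95,4.45,-2,0.1],[0,0,0,4.95,4.45,-2,0.1],[0,0,0,4.95,4.45,-2,0.1],[0,0,0,4.95,4.45,-2,0.1],[0,0,0,4.95,4.45,-2,0.1]]'
python3 - <<'E'
from h import *
print(togo([.63,.265,.038]))
wrist('pics/w2.png')
E
```

```text
time_s: 3.78
tool_pos: [0.6314, 0.268, 0.1321]
tcp_rot: [1.927, 2.479, 0.005]
ft_force: [-0.4, 0.1, -1.4]
opening: 0.191
gripper_force: 29.5
[-0.052 -0.048  1.882]
```

View pics/w2.png

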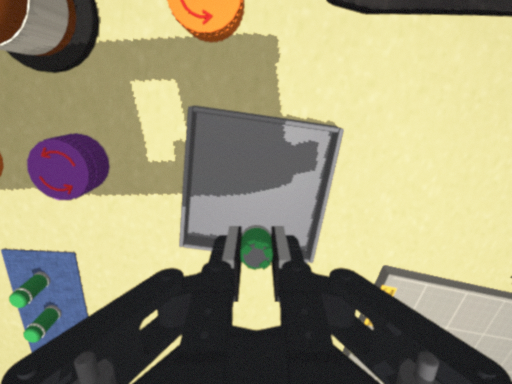

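The magnet is held at (257,248). The dish's rim corners are at (192,107), (342,128), (313,261) and (182,246).

```bash
python3 - <<'E'
from h import *
T=toolT()@np.array(ctrl.calibration('wrist')['hand_eye'])
P=[pt('wrist',u,.024,T) for u in ((192,107),(342,128),(313,261),(182,246))]
print(P,np.mean(P,0)); c=np.mean(P,0); print(togo([c[0],c[1],.036]))
E
```

```text
[array([0.5663, 0.3252, 0.024 ]), array([0.6843, 0.3387, 0.024 ]), array([0.699 , 0.2178, 0.024 ]), array([0.5793, 0.2037, 0.024 ])] [0.632225 0.27135  0.024   ]
[0.046 0.012 1.921]
```

```bash
python3 -m inch '[[0,0,0,0.05,0,1,0.1],[0,0,0,0.05,0,1.7,0.1],[0,0,0,0.05,0,1.92,0.1],[0,0,0,0.05,0,1.96,0.1],[0,0,0,0.05,0,1.96,0.5],[0,0,0,0.05,0,1.96,0.5],[0,0,0,0.05,0,0.9,0.5],[0,0,0,0.05,0,-0.5,0.9]]'
python3 - <<'E'
from h import *
print(togo([.434,.363,.25]),togo([.434,.363,.25])*.05, toolT())
E
```

```text
time_s: 4.82
tool_pos: [0.6287, 0.2666, 0.1494]
tcp_rot: [-1.93, -2.477, 0.003]
ft_force: [1.5, -0.2, 0.6]
opening: 0.695
gripper_force: 0.0
[ 2.821 -3.308 -2.006] [ 0.14105 -0.1654  -0.1003 ] [[-2.44441274e-01  9.69662435e-01 -1.79586501e-03  6.28664202e-01]
 [ 9.69664054e-01  2.44440286e-01 -7.54035719e-04  2.66559173e-01]
 [-2.92178356e-04 -1.92570320e-03 -9.99998103e-01  1.49412300e-01]
 [ 0.00000000e+00  0.00000000e+00  0.00000000e+00  1.00000000e+00]]
```

```bash
python3 -m inch '[[0,0,0,0,0,-1.2,1],[0,0,0,1,-1.15,-2,1],[0,0,0,2,-2.3,-2,1],[0,0,0,2.8,-3.3,-2,1],[0,0,0,2.8,-3.3,-2,1],[0,0,0,2.8,-3.3,-2,1],[0,0,0,2.8,-3.3,-2,1]]' 60
python3 - <<'E'
from h import *
im,T=wrist('pics/w3.png'); np.save('w3.npy',T); print(toolT()[:3,3],ctrl.sense()['joints'])
E
```

```text
time_s: 5.7
tool_pos: [0.4357, 0.3624, 0.2494]
tcp_rot: [1.93, 2.478, 0.003]
ft_force: [0.3, 0.4, -0.7]
opening: 1.001
gripper_force: 0.0
[0.43601499 0.36215179 0.24916162] [ 6.72244824e-01  3.46423259e-01  1.76732753e+00 -2.91525016e-04
  1.02653106e+00  4.25873111e-01]
```

View pics/w3.png

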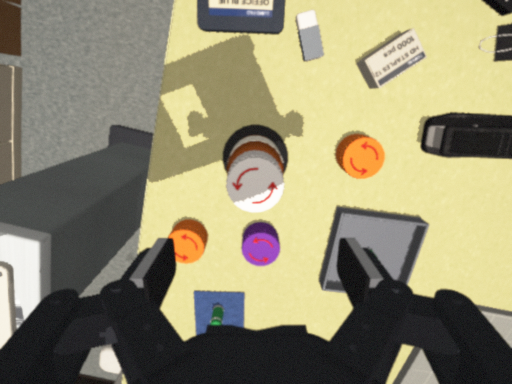

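The cap's top disc is centred about (255.5,183), and its lower edge is at row 212.

```bash
python3 - <<'E'
from h import *
T=np.load('w3.npy')
im=cv2.imread('pics/w3.png'); 
for uv in ((255.5,183),(227,183),(284,183),(255.5,212)): print(uv,pt('wrist',uv,.128,T))
hsv=cv2.cvtColor(im,cv2.COLOR_BGR2HSV); m=(hsv[140:220,215:295,1]<70)&(hsv[140:220,215:295,2]>120)
n,l,st,ce=cv2.connectedComponentsWithStats(m.astype(np.uint8)); print([(s.tolist(),c) for s,c in zip(st,ce) if s[4]>200])
print(togo(list(pt('wrist',(255.5,183),.128,T)[:2])+[.25]))
E
```

```text
(255.5, 183) [0.4337 0.3673 0.128 ]
(227, 183) [0.4092 0.3611 0.128 ]
(284, 183) [0.4582 0.3734 0.128 ]
(255.5, 212) [0.4405 0.3403 0.128 ]
[([0, 0, 80, 80, 3574], array([39.06715165, 39.06043649])), ([10, 10, 61, 63, 2690], array([39.92230483, 41.79553903]))]
[ 0.111 -0.02  -0.017]
```

```bash
python3 -m inch '[[0,0,0,0.08,-0.02,1,1],[0,0,0,0.08,-0.02,1.8,1],[0,0,0,0.08,-0.02,2.3,1],[0,0,0,0.08,-0.02,2.5,1],[0,0,0,0.08,-0.02,2.5,0.5],[0,0,0,0.08,-0.02,2.5,0.5],[0,0,0,0.08,-0.02,2.5,0.5],[0,0,0,0.08,-0.02,2.5,0.5]]' 80
python3 - <<'E'
from h import *
im,T=wrist('pics/w4.png'); s=ctrl.sense();print(s['wrist_torque'],s['ft_force'])
E
```

```text
time_s: 6.75
tool_pos: [0.434, 0.3663, 0.1252]
tcp_rot: [1.93, 2.478, 0.004]
ft_force: [0.6, -2.1, 4.1]
opening: 0.584
gripper_force: 81.8
[-0.32182362 -0.1093767   0.06070943] [ 1.00096433 -1.63408246  4.63571686]
```

View pics/w4.png

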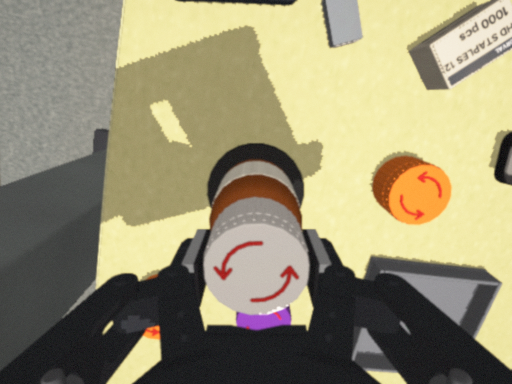

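The cap is gripped, centred at (256,262) between the fingers. Next is the press.

```bash
python3 -m inch '[[0,0,0,0,0,0.06,0.5],[0,0,0,0,0,0.13,0.5],[0,0,0,0,0,0.13,0.5],[0,0,0,0,0,0.13,0.5]]'
```

```text
time_s: 7.3
tool_pos: [0.4341, 0.3664, 0.119]
tcp_rot: [1.93, 2.478, 0.004]
ft_force: [-0.3, -2.3, 9.5]
opening: 0.584
gripper_force: 82.2
```

```bash
python3 -m inch '[[0,0,-1,0,0,0,0.5],[0,0,-2,0,0,0,0.5],[0,0,-3,0,0,0,0.5],[0,0,-4,0,0,0,0.5],[0,0,-5,0,0,0,0.5],[0,0,-6,0,0,0,0.5],[0,0,-7,0,0,0,0.5],[0,0,-8,0,0,0,0.5]]'
python3 - <<'E'
from h import *
s=ctrl.sense();print(s['wrist_torque'],s['joints'],np.round(toolT()[:,:2],3))
E
```

```text
time_s: 8.3
tool_pos: [0.4341, 0.3671, 0.1192]
tcp_rot: [0.962, 2.989, 0.005]
ft_force: [-1.7, -0.1, 10.0]
opening: 0.588
gripper_force: 82.1
[-0.01891878  0.22780564  0.00988443] [ 6.80830581e-01  5.32379579e-01  1.84032879e+00  3.82053103e-04
  7.65000956e-01 -2.67454471e-01] [[-0.812  0.583]
 [ 0.583  0.812]
 [-0.001  0.004]
 [ 0.     0.   ]]
```

```bash
python3 -m inch '[[0,0,-1,0,0,0,0.5],[0,0,-2,0,0,0,0.5],[0,0,-3,0,0,0,0.5],[0,0,-4,0,0,0,0.5],[0,0,-5,0,0,0,0.5],[0,0,-6,0,0,0,0.5],[0,0,-7,0,0,0,0.5],[0,0,-8.2,0,0,0,0.5]]'
python3 - <<'E'
from h import *
im,T=wrist('pics/w5.png'); s=ctrl.sense();print(s['wrist_torque'],np.round(toolT(),3))
a=cv2.imread('pics/w4.png')[200:330,180:340]; cv2.imwrite('pics/cmp.png',np.hstack([cv2.resize(x,None,fx=2,fy=2) for x in (a,cv2.imread('pics/w5.png')[200:330,180:340])]))
E
```

```text
time_s: 9.3
tool_pos: [0.4333, 0.3662, 0.1188]
tcp_rot: [-0.146, 3.137, 0.001]
ft_force: [-3.4, -2.4, 9.8]
opening: 0.585
gripper_force: 82.2
[-0.51030748  0.36408799 -0.0728669 ] [[-0.995 -0.098  0.001  0.433]
 [-0.098  0.995  0.001  0.366]
 [-0.001  0.001 -1.     0.119]
 [ 0.     0.     0.     1.   ]]
```

View pics/cmp.png

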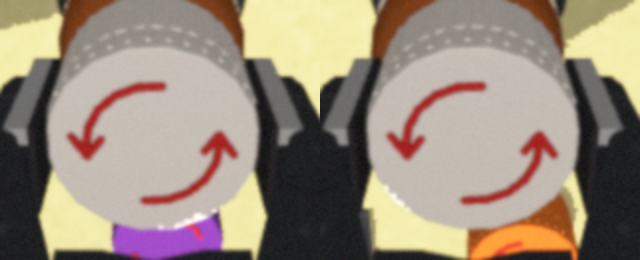

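The arrows look the same relative to the fingers in both crops, so the cap turned about 81° with the gripper. Now I lift.

```bash
python3 -m inch '[[0,0,0,0,0,-0.15,0.5],[0,0,0,0,0,-0.35,0.5],[0,0,0,0,0,-0.6,0.5],[0,0,0,0,0,-0.9,0.5],[0,0,0,0,0,-1.25,0.5],[0,0,0,0,0,-1.55,0.5],[0,0,0,0,0,-1.72,0.5],[0,0,0,0,0,-1.72,0.5]]'
python3 - <<'E'
from h import *
s=ctrl.sense();print(togo([.434,.3655,.2052]),s['ft_force'],s['wrist_torque'],toolT())
for n in('scene','side'): cv2.imwrite(f'pics/{n}9.png',ctrl.snapshot(n)[:,:,::-1])
a=cv2.imread('pics/scene9.png')[110:310,140:340]; b=cv2.imread('pics/side9.png')[110:310,170:370]
cv2.imwrite('pics/fin.png',np.hstack([cv2.resize(x,(400,400)) for x in(a,b)]))
E
```

```text
time_s: 10.35
tool_pos: [0.4334, 0.3662, 0.2039]
tcp_rot: [-0.141, 3.137, 0.001]
ft_force: [-0.3, -0.7, -0.5]
opening: 0.587
gripper_force: 82.8
[-0.011 -0.014 -0.026] [-0.28988502 -0.65826001 -0.47023729] [-0.01346953 -0.00195144 -0.03089461] [[-9.95962014e-01 -8.97692972e-02  1.06727874e-03  4.33402133e-01]
 [-8.97683802e-02  9.95962282e-01  8.78149935e-04  3.66150181e-01]
 [-1.14180027e-03  7.78796094e-04 -9.99999045e-01  2.03889035e-01]
 [ 0.00000000e+00  0.00000000e+00  0.00000000e+00  1.00000000e+00]]
```

View pics/fin.png

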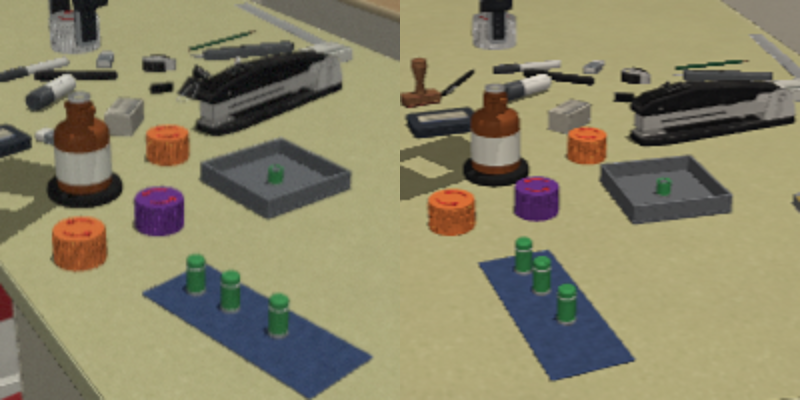

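The short magnet is in the dish near crop pixel (275,175). The three whole magnets stand on the mat, and the cap is held level above the open jar.

```bash
python3 -c "
from cell import ctrl
print(ctrl.hand_in())"
```

```text
the job is handed in; nothing more can be done
None
```

The short magnet is in the scrap dish, the three whole magnets stand on the mat, and the cap is unlocked and held level about 8 cm above where it sat; I handed the job in at about 10.5 s without being told the verdict.

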